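# Centre a wobbly brass finial on the parcel scale and print its label

## Task

The brass finial was set down off-centre on the scale's little round pan. Without gripping or lifting it, nudge it with light taps of the fingertips until it stands upright and still with its foot wholly inside the black disc in the middle of the pan, and only then press the green key on the scale and let it spring back, so that the label is printed. Do not tip the finial over or knock it off the pan, and leave the other things on the table alone.

Things in the scene. Friction and masses are not known exactly. Their poses are not given: they have to be found in the camera images.
- finial_foot (a point): brass turned finial, round, 54 mm tall, loose on the pan; this point is the centre of its underside, z up its axis. Stands on a flat of only 20 mm diameter; foot flange 34 mm diameter from 5 to 13 mm up; slim neck; ball 24 mm diameter, centre 42 mm up. 0.1 to 0.2 kg. Pushed slowly at the flange it slides (0.5 to 2 N) and stops with the push; pushed at the ball it tips
- pan: round flat steel pan of the scale, 90 mm diameter, 6 mm thick, fixed. Origin: centre of its top face, 67 mm above the table; a black disc of 46 mm diameter is printed around that centre. Its sides are open; the housing below is 27 mm lower than its top face. The pan's yaw means nothing
- scale: grey scale housing, 170 x 230 x 40 mm, fixed to the table. Its origin lies on the table right below the pan's centre; the housing reaches 85 mm to its +x and -x, 77 mm to its +y and 153 mm to its -y
- print_key_top (a point): centre of the top face of the round green key (28 mm diameter) on the scale's housing, in the corner 45 mm towards -x and 108 mm towards -y of the scale's frame from the pan's centre
- print_key (a joint): travel of the green key: 0 is released, 0.006 m is fully down; it is pressed straight down, takes about 4 N for full travel and springs back up. It counts as pressed beyond 0.004
- spare_finial: bystander: dark wooden finial of the same shape, standing on the table at the scale's +y side; origin at the centre of its underside
- tape_roll: bystander: roll of clear tape lying flat, 90 mm diameter, 48 mm high, at the scale's -y side; origin at the centre of its underside
- small_carton: bystander: small carton 70 x 100 x 45 mm beyond the scale; origin at the centre of its underside
- black_cup: bystander: black cup 76 mm diameter, 85 mm high; origin at the centre of its underside
- stapler: bystander: blue stapler 150 x 36 x 46 mm; origin at the centre of its underside
- glue_bottle: bystander: white bottle 48 mm diameter, 120 mm high, with orange cap; origin at the centre of its underside
- marker: bystander: white and red marker 120 mm long, 16 mm thick, lying; origin on its underside near its middle

How it is judged:
By the outcome, as a careful person would: the job done as asked, in the order asked, and still so for the second after the job is handed in, with the robot touching nothing.
It also fails if it takes over 51 s, if anything falls off the work surface, if the arm or the gripper's body presses on something with over 40 N, if the wrist force passes 120 N, or if a joint passes its speed limit or range.

## Robot

A 7-joint arm with a two-finger parallel gripper is mounted at the origin on the work surface. World frame = base frame: x ahead of the robot, y to its left, z up, the work surface at z = 0. Lengths are in m, angles in degrees, forces in N, time in s.
With the tool pointing down it reaches from about 0.425 to 0.875 m from the base axis. Payload 4.7 kg.
Tool frame: the origin (TCP) lies on the mounting face of the last link; the fingertips stand 182 mm ahead of it and the grasp point (between the pads) lies 164 mm ahead of it; z points along the fingers, y is the line along which they close (so a half turn about z gives the same grasp; the last joint's range is limited). The gripper opens to 87 mm and grips with 3 to 60 N. Pads are 19 mm wide; open, the fingers measure 117 mm over their backs; the gripper's body (75 mm by 190 mm) begins 51 mm behind the grasp point.
Start: joints at [-73.218, 18.392, -4.016, 83.108, 1.295, 78.541, -3.26], TCP at [0.179, 0.625, 0.405] pointing down, gripper open.
Joint ranges: [-163.93, 163.93], [-17.29, 119.83], [-79.2, 71.16], [3.27, 140.29], [-89.18, 269.18], [5.43, 117.66], [-154.24, 154.24]. Speed limits (degrees/s): [147.25, 147.25, 180, 180, 180, 180, 180].

## Interface

Orientations are given as [roll, pitch, yaw] about the fixed x, y, z axes, in that order (R = Rz(yaw) Ry(pitch) Rx(roll)).
In Python, from cell import env gives the robot as it stands.
- The arm moves only by the tool servo_tool, never from a script. Its argument "plan" is a list of rows, each an object with "xyz": the shift along the tool's x, y, z in cm, a list of three; "twist": the turn, a rotation vector about the tool's x, y, z in degrees, a list of three; "jaw": the closure, from 0 (fully open) to 1 (shut). In form: [{"xyz": [x, y, z], "twist": [wx, wy, wz], "jaw": jaw}, ...]. A call has 1 to 10 rows; each row is the pose to reach, as a shift and turn from the pose commanded when the call began, along the tool's axes at that moment; what a row does not reach only later rows make up. A row lasts 1/12 s, in which the tool goes at most 41.7 mm and 7.16 degrees, less where a joint would pass 70% of its speed; a pose out of reach is approached as far as the arm can. A call with a gripper value outside its range is refused whole. The fingers move at their own pace and stop on an object; "newtons" is the grip in N (left out, the last holds). Time passes only in rows, so rows that repeat a pose let the fingers close. It gives the time, the measured TCP pose, the force, the opening and the grip force at its end, in the units of the state.
- env.get_obs(): the state, without advancing time (a new reading comes with each control period).
- env.read_camera(name): name is "side" or "top" or "wrist"; returns a dict with "img" (480x640x3 uint8, red, green, blue), "camera_matrix" (3x3 intrinsics, pixels), "k1" (the pictures are not rectified: a ray, as slopes to the right and down, at radius r is drawn at 1 + k1 r^2 times it, then the intrinsics apply), "R" (3x3) and "t" (3): a world point X has camera coordinates R X + t. Camera axes: x right, y down, z forward; pixel columns grow to the right and rows downward; lengths in m; the calibration is good to about 2 mm. A picture is of the moment at which its call begins. There is no depth.
- env.sign_off(): hands the job in; it is judged then, once.
The state is a dict: "time_s": time; "qpos": joint angles; "joint_velocities": joint speeds; "effort": joint torques, N m; "tool_pos": TCP position; "tool_rot": TCP orientation; "force": force on the tool from outside, world axes, zero at the start; "wrist_torque": the same for the moment, N m; "grip_width": finger opening in m; "grasp_force": force on a finger pad.
Only numpy, scipy, OpenCV 4.12 (cv2) and the standard library are available. Lean on these libraries where they do the work, as an engineer would, in place of code of your own. Each camera call takes 0.05 s, during which the arm holds its last target. There are 200 camera calls.

## Working session

There is one attempt and no reset: what is moved stays moved. The work goes in short steps, Python scripts to look and compute and a tool call to move; the robot and the scene stay as the last step left them, time stands still between calls to the robot, and variables do not carry over. Pictures are saved under pics/ and viewed, at most 10 in all, crops included, and the job is handed in when it is done.

Besides the shell and the picture viewer there is one more tool, called after "Request:" in YAML: its name, and indented under it one key for each argument. servo_tool: Moves the arm, as the interface text tells. Its arguments: {"type":"object","properties":{"plan":{"type":"array","items":{"type":"object","properties":{"xyz":{"type":"array","items":{"type":"number"}},"twist":{"type":"array","items":{"type":"number"}},"jaw":{"type":"number"}}}},"newtons":{"type":"number"}},"required":["plan"]}

```bash
mkdir -p pics; cat > h.py <<'E'
import numpy as np, cv2
from cell import env
def ray(c,u,v):
    K=c["camera_matrix"]; k=c["k1"]
    d=np.array([(u-K[0][2])/K[0][0],(v-K[1][2])/K[1][1]]); s=d.copy()
    for _ in range(20): s=d/(1+k*(s@s))
    R=np.array(c["R"]);t=np.array(c["t"])
    return -R.T@t, R.T@np.array([s[0],s[1],1.])
def onz(c,u,v,z):
    o,d=ray(c,u,v); return o+d*(z-o[2])/d[2]
def proj(c,X):
    p=np.array(c["R"])@np.array(X)+np.array(c["t"]); s=p[:2]/p[2]; s=s*(1+c["k1"]*(s@s))
    K=c["camera_matrix"]; return np.array([K[0][0]*s[0]+K[0][2],K[1][1]*s[1]+K[1][2]])
def snap(n,f=None):
    c=env.read_camera(n)
    if f: cv2.imwrite("pics/"+f,c["img"][:,:,::-1])
    return c
E
python3 - <<'E'
from h import *
import pickle
a=snap("top"); b=snap("side"); pickle.dump((a,b),open("c0.pkl","wb"))
cv2.imwrite("pics/top0.png",a["img"][:,:,::-1]);cv2.imwrite("pics/side0.png",b["img"][:,:,::-1])
print(a["camera_matrix"],a["k1"],[-np.array(c["R"]).T@c["t"] for c in(a,b)])
print(env.get_obs())
E
```

```text
[[494.66080578   0.         319.47820418]
 [  0.         494.66080578 233.56678982]
 [  0.           0.           1.        ]] -0.1398353773577115 [array([ 0.36690043, -0.05836439,  1.52492571]), array([-0.19322807, -0.83896189,  0.72886018])]
{'time_s': 0.1, 'qpos': array([-73.21664338,  18.43498955,  -4.01577856,  83.16592441,
         1.29475492,  78.5402452 ,  -3.25774405]), 'joint_velocities': array([ 0.05673556, -0.13442734,  0.04066158, -0.19531701, -0.08440077,
        0.00136588, -0.08460471]), 'effort': array([-3.56264773e-04, -4.92574489e+01, -4.06102845e-01, -3.13396525e+01,
       -6.42971951e-02,  3.94211628e-02,  5.22890139e-05]), 'tool_pos': array([0.17887765, 0.62472505, 0.40378606]), 'tool_rot': array([-1.79904056e+02,  4.99856459e-03,  1.64028640e+02]), 'force': array([-0.68113807, -0.04000262,  0.72253025]), 'wrist_torque': array([0.0419384 , 0.00395109, 0.00249679]), 'grasp_force': 0.0, 'grip_width': 0.08722127677681736}
```

View pics/top0.png

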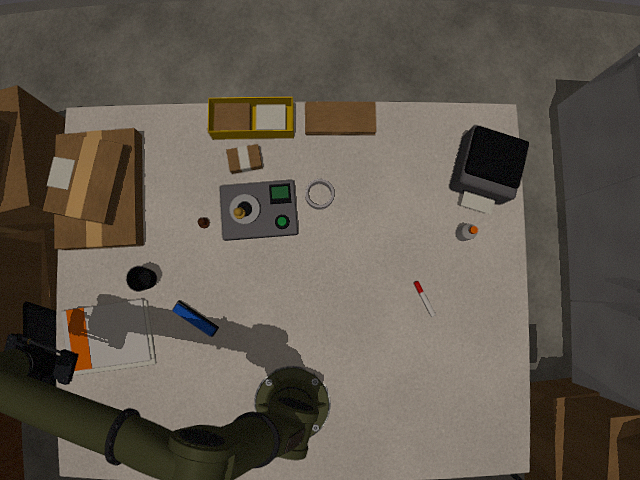

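View pics/side0.png

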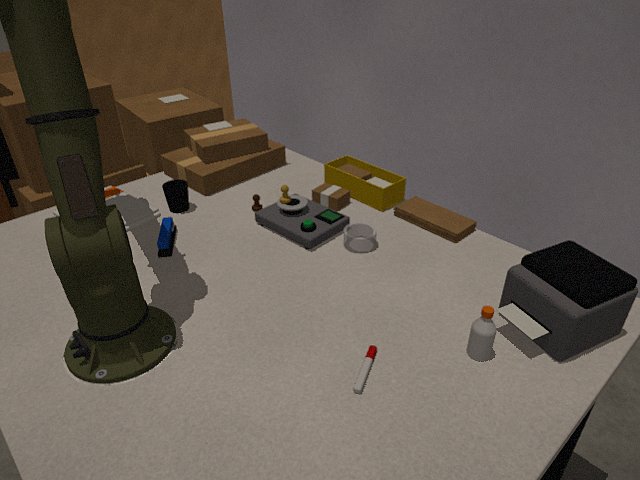

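Top view: pan at about (245,209), finial ball at (239,213) (robot/left side of the pan), key at (282,222), spare finial (203,222), tape (320,194). Side view: the finial stands at (285,195) on the pan.

```bash
python3 - <<'E'
from h import *
import pickle
a,b=pickle.load(open("c0.pkl","rb"))
P=onz(a,245,209,.067);K=onz(a,282,222,.045)
print("pan",P,"key",K,"ball",onz(a,239,212,.109))
print("spare",onz(a,203,222,.04),"cup",onz(a,142,278,.085))
hc=np.array([onz(a,u,v,.04) for u,v in [(220,186),(295,180),(298,235),(222,240)]]);print(hc)
d=K-P;print(np.linalg.norm(d[:2]),np.degrees(np.arctan2(d[1],d[0])-np.arctan2(-.108,-.045)))
c=env.read_camera("wrist");o=env.get_obs()
from scipy.spatial.transform import Rotation as R
Rt=R.from_euler("xyz",o["tool_rot"],degrees=True).as_matrix()
print("cam in tool",Rt.T@(-c["R"].T@c["t"]-o["tool_pos"]),"\n",Rt.T@c["R"].T, c["camera_matrix"][0][0])
E
```

```text
pan [0.5912748  0.13290955 0.067     ] key [0.55399934 0.0238363  0.045     ] ball [0.576211   0.14476958 0.109     ]
spare [0.55689762 0.26441191 0.04      ] cup [0.38729505 0.43494648 0.085     ]
[[ 0.66736492  0.21380221  0.04      ]
 [ 0.68363311 -0.01582721  0.04      ]
 [ 0.51470449 -0.02401572  0.04      ]
 [ 0.50155684  0.20571815  0.04      ]]
0.11526679073690911 3.752152111589373
cam in tool [0.07229788 0.00081203 0.02026156] 
 [[-7.39720585e-04 -9.62952003e-01 -2.69671825e-01]
 [ 9.99999185e-01 -4.31600537e-04 -1.20186593e-03]
 [ 1.04094870e-03 -2.69672494e-01  9.62951537e-01]] 382.8245932294551
```

Request:
servo_tool:
  plan:
    - {"xyz":[-3.3,-2.3,0],"twist":[0,0,2.2],"jaw":0.3}
    - {"xyz":[-6.6,-4.6,0],"twist":[0,0,4.4],"jaw":0.77}
    - {"xyz":[-9.9,-6.9,0],"twist":[0,0,6.6],"jaw":0.77}
    - {"xyz":[-13.2,-9.2,0],"twist":[0,0,8.8],"jaw":0.77}
    - {"xyz":[-16.5,-11.5,0],"twist":[0,0,11],"jaw":0.77}
    - {"xyz":[-19.8,-13.8,0],"twist":[0,0,13.2],"jaw":0.77}
    - {"xyz":[-23.1,-16.1,0],"twist":[0,0,15.4],"jaw":0.77}
    - {"xyz":[-26.4,-18.4,0],"twist":[0,0,17.6],"jaw":0.77}
    - {"xyz":[-29.7,-20.7,0],"twist":[0,0,19.8],"jaw":0.77}
    - {"xyz":[-33,-23,0],"twist":[0,0,22],"jaw":0.77}

```text
time_s: 0.98
tool_pos: [0.4336, 0.3111, 0.4047]
tool_rot: [180.0, -0.0, 141.9]
force: [0.4, -0.3, 0.0]
grip_width: 0.028
grasp_force: 0.0
```

Request:
servo_tool:
  plan:
    - {"xyz":[-3.5,-0.7,0],"jaw":0.77}
    - {"xyz":[-7,-1.4,0],"jaw":0.77}
    - {"xyz":[-10.5,-2.2,0],"jaw":0.77}
    - {"xyz":[-14,-2.9,0],"jaw":0.77}
    - {"xyz":[-17.5,-3.6,0],"jaw":0.77}
    - {"xyz":[-20.5,-4.2,0],"jaw":0.77}
    - {"xyz":[-21.3,-4.4,0],"jaw":0.77}
    - {"xyz":[-21.3,-4.4,0],"jaw":0.77}
    - {"xyz":[-21.3,-4.4,0],"jaw":0.77}

```text
validation failed for argument at $.pl...
```

```bash
python3 - <<'E'
from h import *
import pickle
c=snap("wrist","w1.png"); pickle.dump(c,open("w1.pkl","wb")); o=env.get_obs(); print(o["tool_pos"],o["tool_rot"],o["grip_width"])
print(proj(c,[.5913,.1329,.067]),proj(c,[.554,.0238,.045]))
E
```

```text
[0.43959474 0.30300834 0.40495897] [-179.94056078    0.34986637  141.1350232 ] 0.025344727922380798
[281.31147041 439.59080545] [186.17740635 451.43833242]
```

View pics/w1.png

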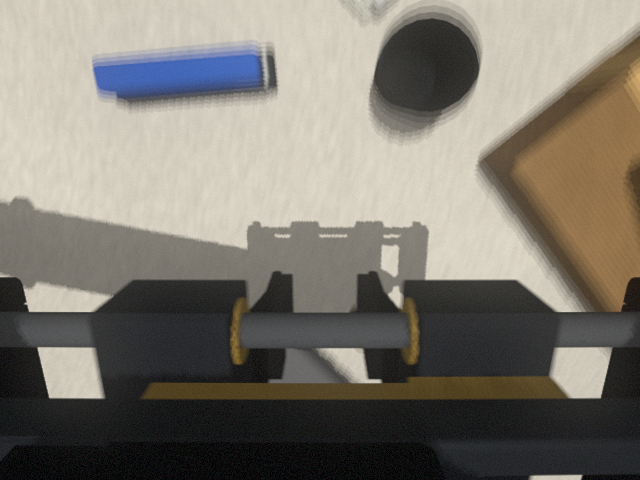

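Wrist view: stapler and cup seen at the top; fingers occupy rows below ~275, so the pan must lie on the tool's +x side to be seen.

Request:
servo_tool:
  plan:
    - {"xyz":[-3.8,-0.6,0.5],"twist":[0,0,0],"jaw":0.77}
    - {"xyz":[-7.6,-1.2,1],"twist":[0,0,0],"jaw":0.77}
    - {"xyz":[-11.4,-1.8,1.5],"twist":[0,0,0],"jaw":0.77}
    - {"xyz":[-15.2,-2.4,2],"twist":[0,0,0],"jaw":0.77}
    - {"xyz":[-19,-3,2.5],"twist":[0,0,0],"jaw":0.77}
    - {"xyz":[-22.8,-3.6,3],"twist":[0,0,0],"jaw":0.77}
    - {"xyz":[-26,-4.2,3.5],"twist":[0,0,0],"jaw":0.77}
    - {"xyz":[-27.5,-4.5,4],"twist":[0,0,0],"jaw":0.77}
    - {"xyz":[-27.5,-4.5,4],"twist":[0,0,0],"jaw":0.77}
    - {"xyz":[-27.5,-4.5,4],"twist":[0,0,0],"jaw":0.77}

```text
time_s: 1.87
tool_pos: [0.622, 0.1077, 0.3639]
tool_rot: [-179.9, -0.1, 141.9]
force: [-0.3, 0.0, 0.4]
grip_width: 0.0199
grasp_force: 0.0
```

```bash
python3 - <<'E'
from h import *
import pickle
env.read_camera("wrist");c=snap("wrist","w2.png"); pickle.dump(c,open("w2.pkl","wb")); o=env.get_obs(); print(o["tool_pos"],o["tool_rot"],o["grip_width"])
print(proj(c,[.5913,.1329,.067]),proj(c,[.554,.0238,.045]))
E
```

```text
[0.62138517 0.11000333 0.36469284] [ 1.79971401e+02 -7.50896972e-02  1.42144315e+02] 0.020016613312208952
[323.06175432 176.67217842] [187.98717118 220.38827866]
```

View pics/w2.png

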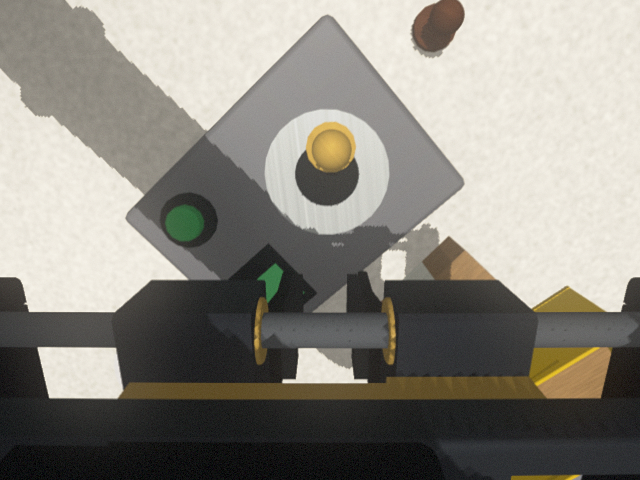

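Wrist view: pan centred near (327,172), finial flange about (330,147) with ball at (331,150), key at (185,222), spare finial at (435,25).

```bash
cat >> h.py <<'E'
from scipy.optimize import least_squares
def meas(c):
    im=c["img"]; hsv=cv2.cvtColor(im,cv2.COLOR_RGB2HSV)
    up=np.zeros(im.shape[:2],np.uint8); up[:270]=1
    def big(m,near):
        n,l,s,ce=cv2.connectedComponentsWithStats(m.astype(np.uint8))
        ok=[i for i in range(1,n) if s[i,4]>150]
        i=min(ok,key=lambda i:np.hypot(*(ce[i]-near))-.02*s[i,4]); return (l==i).astype(np.uint8)
    P0=np.array([.5913,.1329]);p0=proj(c,[*P0,.067])
    yy,xx=np.mgrid[:480,:640]; nr=np.hypot(xx-p0[0],yy-p0[1])<90
    br=big((hsv[...,1]>120)&(hsv[...,0]>12)&(hsv[...,0]<35)&(hsv[...,2]>60)&(up>0)&nr,p0)
    st=big((hsv[...,1]<40)&(hsv[...,2]>150)&(up>0)&nr,p0)
    gr=big((hsv[...,1]>100)&(hsv[...,0]>45)&(hsv[...,0]<90)&(hsv[...,2]>40)&(up>0),proj(c,[.554,.0238,.045]))
    cnt=lambda m: max(cv2.findContours(m,cv2.RETR_EXTERNAL,cv2.CHAIN_APPROX_NONE)[0],key=len)[:,0,:]
    def fit(pts,z,r,x0):
        W=np.array([onz(c,u,v,z)[:2] for u,v in pts])
        s=least_squares(lambda q:np.hypot(*(W-q).T)-r,x0,loss="soft_l1",f_scale=.0007); return s.x,np.sqrt(np.mean(s.fun**2))
    pan,e1=fit(cv2.convexHull(cnt(st))[:,0,:],.067,.045,P0)
    C=cnt(br); e=C[C[:,1]<=np.percentile(C[:,1],45)]
    fl,e2=fit(e,.079,.017,P0)
    # black disc outline, away from the brass
    bl=big((hsv[...,2]<75)&(hsv[...,1]<90)&nr&(br==0)&(np.hypot(xx-p0[0],yy-p0[1])<45),p0); B=cnt(bl); d=cv2.distanceTransform(1-br,cv2.DIST_L2,3)
    B=np.array([q for q in B if d[q[1],q[0]]>3]); disc,e3=fit(B,.067,.023,pan)
    key=onz(c,*cnt(gr).mean(0),.046)[:2]
    x,y,w,h=cv2.boundingRect(C)
    print("pan",pan,e1,"disc",disc,e3,"foot",fl,e2,"key",key,"brass box",x,y,w,h)
    return pan,disc,fl,key
E
python3 - <<'E'
from h import *
import pickle
c=pickle.load(open("w2.pkl","rb")); pan,disc,fl,key=meas(c)
d=disc-fl;print("err mm",d*1e3,np.hypot(*d)*1e3,"dir",np.degrees(np.arctan2(d[1],d[0])))
k=key-disc;print(k,np.hypot(*k))
x=np.array([-.788,.616]);y=np.array([.616,.788]);t=np.array([.622,.108])
print("foot in tool",(fl-t)@x,(fl-t)@y,"d in tool",d@x,d@y)
E
```

```text
pan [0.58601546 0.13855213] 0.0062578647279815615 disc [0.59021891 0.1367042 ] 0.005478904847682338 foot [0.55748298 0.16554643] 0.0067410016908209325 key [0.5531473  0.02021985] brass box 306 122 49 49
err mm [ 32.73592972 -28.84222689] 43.629292295315274 dir -41.381896863353155
[-0.0370716  -0.11648435] 0.122241184515774
foot in tool 0.08628801355804998 0.005604100850720675 d in tool -0.04356272437876367 -0.002562342082627147
```

```bash
sed -i 's/s=least_squares(lambda q:np.hypot(\*(W-q).T)-r,x0,loss/x0=(W.min(0)+W.max(0))\/2\n        s=least_squares(lambda q:np.hypot(*(W-q).T)-r,x0,x_scale=.01,diff_step=1e-5,loss/; s/hsv\[...,2\]>150)/hsv[...,2]>95)/' h.py
python3 - <<'E'
from h import *
import pickle
c=pickle.load(open("w2.pkl","rb")); pan,disc,fl,key=meas(c)
for p,z in((pan,.067),(disc,.067),(fl,.079),(key,.046)): print(proj(c,[*p,z]))
h=cv2.cvtColor(c["img"],cv2.COLOR_RGB2HSV); print(h[172,275],h[220,305],h[190,330],h[220,360],h[130,250],h[225,280],h[126,330])
x=np.array([-.788,.616]);y=np.array([.616,.788]);t=np.array([.622,.108]);d=disc-fl
print("foot in tool",(fl-t)@x,(fl-t)@y,"d in tool",d@x,d@y, key-disc)
E
```

```text
pan [0.5867752  0.14952074] 0.015063769590179481 disc [0.59021918 0.13670428] 0.005478960484079801 foot [0.57844597 0.14931978] 0.0004229479157096832 key [0.5531473  0.02021985] brass box 306 122 49 49
[337.51897348 157.2623809 ]
[326.29866873 172.22428119]
[330.37477316 148.93914119]
[183.59813084 222.53271028]
[ 38  10 213] [ 37  11 204] [45 15 67] [ 30   6 201] [  8   7 145] [90  9 84] [ 21 145 223]
foot in tool 0.05977355850687466 0.005730704055285113 d in tool -0.017048433382148842 -0.0026887159181999912 [-0.03707187 -0.11648443]
```

```bash
sed -i 's/hsv\[...,2\]>95)/hsv[...,2]>170)/' h.py
python3 - <<'E'
from h import *
import pickle
c=pickle.load(open("w2.pkl","rb")); pan,disc,fl,key=meas(c)
print(proj(c,[*pan,.067]))
x=np.array([-.788,.616]);y=np.array([.616,.788]);t=np.array([.622,.108]);d=pan-fl
print("d in tool",d@x,d@y, key-pan)
print([(i,proj(c,[*(pan+.045*np.array(q)),.067]).round()) for i,q in enumerate([(1,0),(-1,0),(0,1),(0,-1)])])
# scanline edges
v=c["img"][172,240:410].mean(1).astype(int);print(v.tolist());v=c["img"][95:250,327].mean(1).astype(int);print(v.tolist())
E
```

```text
pan [0.59117047 0.13627086] 0.0003739125087996953 disc [0.59021918 0.13670428] 0.005478960484079801 foot [0.57844597 0.14931978] 0.0004229479157096832 key [0.5531473  0.02021985] brass box 306 122 49 49
[326.63532575 173.6432948 ]
d in tool -0.01806503888013431 -0.002444253948728336 [-0.03802317 -0.11605101]
[(0, array([364., 221.])), (1, array([287., 122.])), (2, array([377., 134.])), (3, array([279., 211.]))]
[86, 86, 86, 86, 103, 122, 140, 142, 138, 138, 140, 137, 136, 138, 139, 140, 141, 139, 141, 139, 141, 140, 140, 138, 163, 200, 208, 210, 207, 205, 204, 207, 208, 208, 207, 209, 210, 215, 212, 207, 202, 203, 206, 210, 210, 210, 208, 207, 205, 209, 207, 206, 207, 202, 191, 104, 65, 69, 71, 72, 70, 69, 66, 68, 66, 69, 68, 69, 65, 69, 66, 68, 71, 68, 65, 71, 68, 65, 67, 70, 63, 66, 65, 73, 75, 79, 86, 83, 78, 82, 80, 80, 77, 81, 82, 79, 74, 66, 67, 63, 70, 71, 72, 68, 72, 69, 74, 70, 65, 68, 71, 71, 70, 67, 68, 67, 69, 73, 117, 199, 208, 210, 211, 208, 207, 205, 207, 205, 205, 205, 207, 210, 210, 211, 207, 208, 208, 204, 211, 210, 211, 212, 211, 209, 207, 202, 206, 209, 202, 165, 141, 139, 140, 136, 140, 140, 140, 142, 141, 139, 138, 139, 140, 140, 141, 140, 142, 138, 140, 138]
[147, 150, 151, 147, 152, 148, 152, 150, 149, 149, 147, 145, 150, 157, 185, 215, 217, 217, 219, 215, 217, 217, 214, 217, 216, 217, 206, 185, 169, 166, 166, 167, 167, 165, 153, 129, 133, 139, 145, 147, 151, 154, 158, 157, 158, 159, 159, 165, 166, 165, 171, 165, 166, 169, 163, 163, 158, 159, 161, 159, 158, 153, 153, 152, 149, 146, 141, 140, 138, 133, 129, 121, 117, 107, 104, 103, 99, 83, 63, 58, 67, 67, 67, 71, 68, 70, 65, 70, 66, 65, 66, 70, 65, 65, 67, 66, 63, 65, 69, 68, 68, 67, 65, 68, 67, 63, 70, 65, 65, 64, 113, 175, 205, 206, 204, 205, 206, 205, 202, 199, 204, 202, 203, 201, 201, 204, 202, 201, 200, 203, 202, 201, 201, 200, 203, 203, 202, 204, 194, 148, 88, 82, 83, 85, 85, 87, 84, 85, 82, 85, 82, 85, 84, 81, 83]
```

Request:
servo_tool:
  plan:
    - {"xyz":[3.5,0.4,0],"twist":[0,0,3],"jaw":0.77}
    - {"xyz":[7,0.8,0],"twist":[0,0,6],"jaw":0.77}
    - {"xyz":[10,1.2,0.5],"twist":[0,0,7.7],"jaw":0.77}
    - {"xyz":[10.4,1.2,3.5],"twist":[0,0,7.7],"jaw":0.77}
    - {"xyz":[10.4,1.2,6.5],"twist":[0,0,7.7],"jaw":0.77}
    - {"xyz":[10.4,1.2,9],"twist":[0,0,7.7],"jaw":0.77}
    - {"xyz":[10.4,1.2,10.5],"twist":[0,0,7.7],"jaw":0.77}
    - {"xyz":[10.4,1.2,11],"twist":[0,0,7.7],"jaw":0.77}
    - {"xyz":[10.4,1.2,11],"twist":[0,0,7.7],"jaw":0.77}
    - {"xyz":[10.4,1.2,11],"twist":[0,0,7.7],"jaw":0.77}

```text
time_s: 2.8
tool_pos: [0.5473, 0.1828, 0.2559]
tool_rot: [179.9, 0.0, 134.4]
force: [-0.3, -0.1, 0.3]
grip_width: 0.0198
grasp_force: 0.0
```

```bash
python3 - <<'E'
from h import *
c=snap("side"); p=proj(c,[.585,.143,.09]).astype(int); print(p)
im=c["img"][p[1]-50:p[1]+50,p[0]-65:p[0]+65]; cv2.imwrite("pics/s1.png",cv2.resize(im[:,:,::-1],None,fx=6,fy=6,interpolation=3))
o=env.get_obs(); print(o["tool_pos"],o["tool_rot"],o["grip_width"],o["force"])
E
```

```text
[288 194]
[0.5477258  0.1825866  0.25641156] [1.79848901e+02 3.27487394e-02 1.34388776e+02] 0.020066740966839525 [ 0.65526038 -0.18432866  0.45997173]
```

View pics/s1.png

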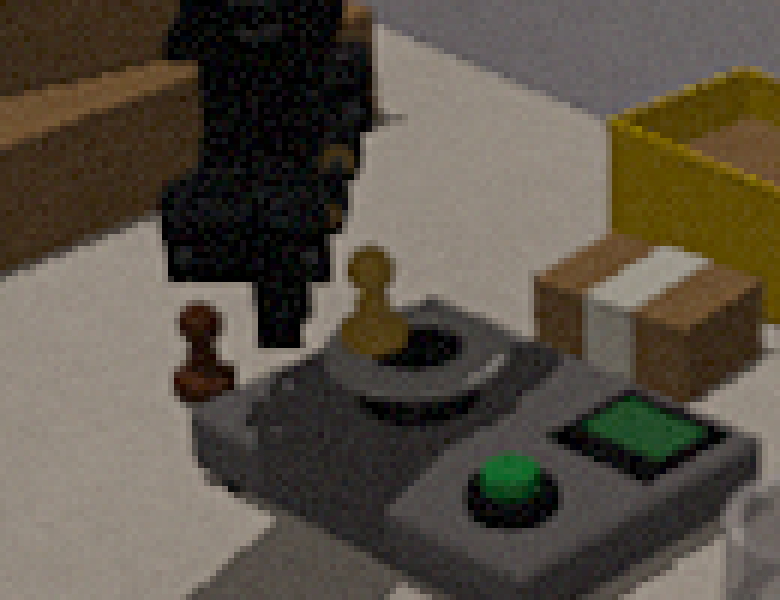

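Side crop: the fingertips (280,345 in crop) are beside the standing finial (375,330), at flange height, nothing touched.

Request:
servo_tool:
  plan:
    - {"xyz":[-0.5,-0.05,0.25],"twist":[0,0,0],"jaw":0.77}
    - {"xyz":[-1,-0.1,0.25],"twist":[0,0,0],"jaw":0.77}
    - {"xyz":[-1.4,-0.1,0.25],"twist":[0,0,0],"jaw":0.77}
    - {"xyz":[-1.6,-0.1,0.25],"twist":[0,0,0],"jaw":0.77}
    - {"xyz":[-1.75,-0.1,0.25],"twist":[0,0,0],"jaw":0.77}
    - {"xyz":[-1.9,-0.1,0.25],"twist":[0,0,0],"jaw":0.77}
    - {"xyz":[-2.05,-0.1,0.25],"twist":[0,0,0],"jaw":0.77}
    - {"xyz":[-2.2,-0.1,0.25],"twist":[0,0,0],"jaw":0.77}
    - {"xyz":[-2.35,-0.1,0.25],"twist":[0,0,0],"jaw":0.77}
    - {"xyz":[-2.5,-0.1,0.25],"twist":[0,0,0],"jaw":0.77}

```text
time_s: 3.68
tool_pos: [0.5641, 0.1634, 0.2523]
tool_rot: [180.0, -0.0, 134.4]
force: [-1.2, 1.1, 0.6]
grip_width: 0.0197
grasp_force: 0.5
```

Request:
servo_tool:
  plan:
    - {"xyz":[-0.12,0,0],"twist":[0,0,0],"jaw":0.77}
    - {"xyz":[-0.24,0,0],"twist":[0,0,0],"jaw":0.77}
    - {"xyz":[-0.36,0,0],"twist":[0,0,0],"jaw":0.77}
    - {"xyz":[-0.48,0,0],"twist":[0,0,0],"jaw":0.77}
    - {"xyz":[-0.6,0,0],"twist":[0,0,0],"jaw":0.77}
    - {"xyz":[-0.7,0,0],"twist":[0,0,0],"jaw":0.77}
    - {"xyz":[-0.8,0,0],"twist":[0,0,0],"jaw":0.77}
    - {"xyz":[-0.9,0,0],"twist":[0,0,0],"jaw":0.77}
    - {"xyz":[-0.9,0,0],"twist":[0,0,0],"jaw":0.77}

```text
time_s: 4.43
tool_pos: [0.5706, 0.1565, 0.2523]
tool_rot: [180.0, 0.0, 134.3]
force: [-0.1, 0.1, -0.5]
grip_width: 0.0199
grasp_force: 0.3
```

```bash
python3 - <<'E'
from h import *
c=snap("side"); p=proj(c,[.585,.143,.09]).astype(int)
im=c["img"][p[1]-40:p[1]+40,p[0]-50:p[0]+50]; cv2.imwrite("pics/s2.png",cv2.resize(im[:,:,::-1],None,fx=7,fy=7,interpolation=3))
o=env.get_obs(); print(o["tool_pos"],o["tool_rot"],o["grip_width"],o["force"])
E
```

```text
[0.57053434 0.15652108 0.25229498] [1.79992323e+02 1.69563710e-02 1.34312415e+02] 0.02040088177654471 [ 0.80494646  0.88058942 -0.36743382]
```

View pics/s2.png

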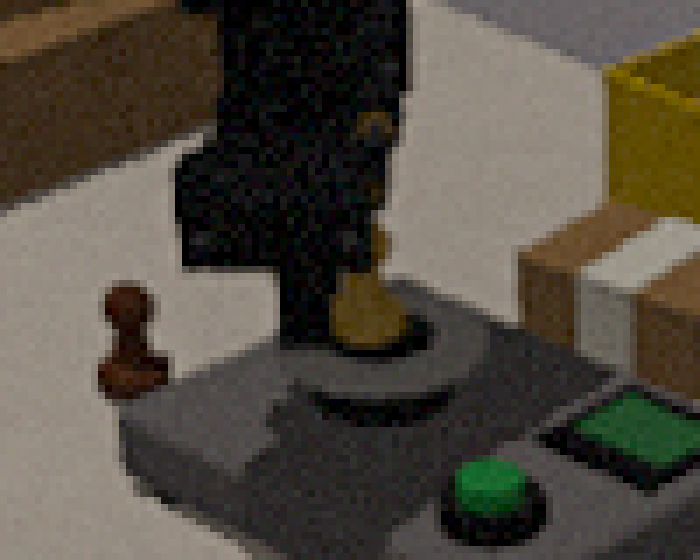

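Side crop: finial upright at (370,320), now on the black disc; back off, rise and look with the wrist camera.

Request:
servo_tool:
  plan:
    - {"xyz":[1,0,0],"twist":[0,0,0],"jaw":0.77}
    - {"xyz":[3,0,-1],"twist":[0,0,0],"jaw":0.77}
    - {"xyz":[3.5,0,-4.5],"twist":[0,0,0],"jaw":0.77}
    - {"xyz":[3.5,0,-8],"twist":[0,0,0],"jaw":0.77}
    - {"xyz":[2,0,-11],"twist":[0,0,0],"jaw":0.77}
    - {"xyz":[-1.5,0.3,-11],"twist":[0,0,0],"jaw":0.77}
    - {"xyz":[-5,0.3,-11],"twist":[0,0,0],"jaw":0.77}
    - {"xyz":[-7,0.3,-11],"twist":[0,0,0],"jaw":0.77}
    - {"xyz":[-7,0.3,-11],"twist":[0,0,0],"jaw":0.77}
    - {"xyz":[-7,0.3,-11],"twist":[0,0,0],"jaw":0.77}

```text
time_s: 5.32
tool_pos: [0.6216, 0.1079, 0.362]
tool_rot: [-180.0, 0.0, 134.2]
force: [-0.0, 1.0, -0.5]
grip_width: 0.0199
grasp_force: 0.0
```

```bash
cat > look.py <<'E'
from h import *
import sys
env.read_camera("wrist");c=snap("wrist",sys.argv[1])
o=env.get_obs(); print(o["tool_pos"],o["tool_rot"])
pan,disc,fl,key=meas(c); d=pan-fl; w=np.radians(o["tool_rot"][2])
print("need in tool mm",1e3*d@[np.cos(w),np.sin(w)],1e3*d@[np.sin(w),-np.cos(w)],"dist",1e3*np.hypot(*d), "key-pan",key-pan)
E
python3 look.py w3.png
```

```text
[0.62072125 0.11025143 0.36191825] [-1.79994991e+02 -8.44421539e-02  1.34414682e+02]
pan [0.59107784 0.1363515 ] 0.0006720055316269409 disc [0.59017249 0.13756225] 0.002425658343911233 foot [0.58838749 0.14003432] 0.0003239767376722728 key [0.55339938 0.02029656] brass box 296 144 49 50
need in tool mm -4.513449874695849 -0.6557091345823038 dist 4.560831529509355 key-pan [-0.03767846 -0.11605493]
```

View pics/w3.png

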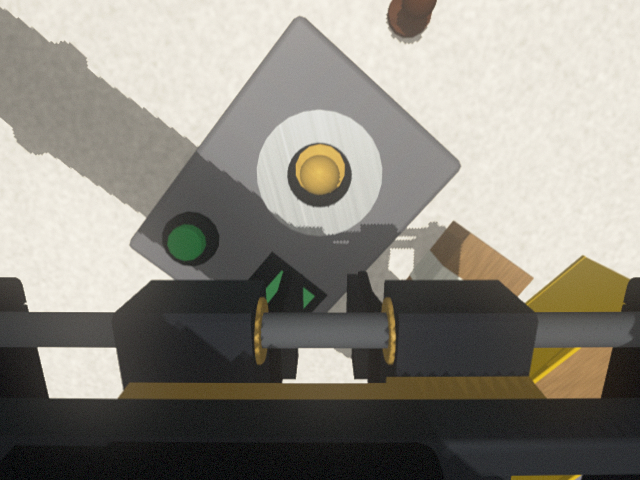

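Wrist view: finial upright, flange (320,168) inside the black disc, 4.5 mm short of centre. One more light tap for margin.

Request:
servo_tool:
  plan:
    - {"xyz":[3.5,0,0],"twist":[0,0,0],"jaw":0.77}
    - {"xyz":[7,-0.2,0],"twist":[0,0,0],"jaw":0.77}
    - {"xyz":[10,-0.35,0.5],"twist":[0,0,0],"jaw":0.77}
    - {"xyz":[10.3,-0.35,4],"twist":[0,0,0],"jaw":0.77}
    - {"xyz":[10.3,-0.35,7.5],"twist":[0,0,0],"jaw":0.77}
    - {"xyz":[10.3,-0.35,10.5],"twist":[0,0,0],"jaw":0.77}
    - {"xyz":[10,-0.35,11],"twist":[0,0,0],"jaw":0.77}
    - {"xyz":[9,-0.35,11],"twist":[0,0,0],"jaw":0.77}
    - {"xyz":[8,-0.35,11],"twist":[0,0,0],"jaw":0.77}
    - {"xyz":[7.5,-0.35,11],"twist":[0,0,0],"jaw":0.77}

```text
time_s: 6.25
tool_pos: [0.5688, 0.1585, 0.2549]
tool_rot: [179.8, 0.2, 134.2]
force: [0.8, -0.4, -0.6]
grip_width: 0.0201
grasp_force: 0.0
```

Request:
servo_tool:
  plan:
    - {"xyz":[-0.15,0,0],"twist":[0,0,0],"jaw":0.77}
    - {"xyz":[-0.28,0,0],"twist":[0,0,0],"jaw":0.77}
    - {"xyz":[-0.4,0,0],"twist":[0,0,0],"jaw":0.77}
    - {"xyz":[-0.5,0,0],"twist":[0,0,0],"jaw":0.77}
    - {"xyz":[-0.6,0,0],"twist":[0,0,0],"jaw":0.77}
    - {"xyz":[-0.7,0,0],"twist":[0,0,0],"jaw":0.77}
    - {"xyz":[-0.8,0,0],"twist":[0,0,0],"jaw":0.77}
    - {"xyz":[-0.9,0,0],"twist":[0,0,0],"jaw":0.77}
    - {"xyz":[-0.9,0,0],"twist":[0,0,0],"jaw":0.77}

```text
time_s: 7.0
tool_pos: [0.5729, 0.1537, 0.2523]
tool_rot: [180.0, -0.0, 134.3]
force: [-0.5, 1.4, 1.4]
grip_width: 0.0199
grasp_force: 0.9
```

Request:
servo_tool:
  plan:
    - {"xyz":[1,0,0],"twist":[0,0,0],"jaw":0.77}
    - {"xyz":[3,0,-1],"twist":[0,0,0],"jaw":0.77}
    - {"xyz":[3.5,0,-4.5],"twist":[0,0,0],"jaw":0.77}
    - {"xyz":[3.5,0,-8],"twist":[0,0,0],"jaw":0.77}
    - {"xyz":[2,0,-11],"twist":[0,0,0],"jaw":0.77}
    - {"xyz":[-1.5,0.3,-11],"twist":[0,0,0],"jaw":0.9}
    - {"xyz":[-5,0.3,-11],"twist":[0,0,0],"jaw":1}
    - {"xyz":[-6.6,0.3,-11],"twist":[0,0,0],"jaw":1}
    - {"xyz":[-6.6,0.3,-11],"twist":[0,0,0],"jaw":1}
    - {"xyz":[-6.6,0.3,-11],"twist":[0,0,0],"jaw":1}

```text
time_s: 7.83
tool_pos: [0.6211, 0.1076, 0.3617]
tool_rot: [-179.9, -0.0, 134.2]
force: [0.4, -0.6, 0.6]
grip_width: 0.0012
grasp_force: 0.0
```

```bash
python3 look.py w4.png
```

```text
[0.62034787 0.10982985 0.36179245] [-1.79983523e+02 -8.15693267e-02  1.34414164e+02]
pan [0.59105661 0.13630914] 0.0007970500540061731 disc [0.59085425 0.1374326 ] 0.001558856242390927 foot [0.59067037 0.13739047] 0.00035267560521536995 key [0.55337447 0.02021105] brass box 297 149 48 51
need in tool mm -1.0427041574117548 -0.4808634627799707 dist 1.1482428444020465 key-pan [-0.03768214 -0.11609809]
```

View pics/w4.png

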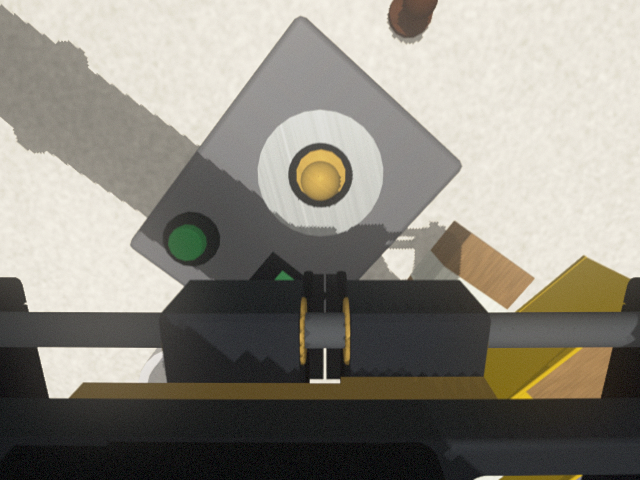

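Finial is upright and centred to ~1 mm (flange (320,174) in the disc). Now turn and go above the key.

Request:
servo_tool:
  plan:
    - {"xyz":[-0.2,-2,0],"twist":[0,0,7],"jaw":1}
    - {"xyz":[-0.5,-4.5,0],"twist":[0,0,14],"jaw":1}
    - {"xyz":[-0.8,-7,0],"twist":[0,0,21],"jaw":1}
    - {"xyz":[-1,-9,0],"twist":[0,0,28],"jaw":1}
    - {"xyz":[-1.2,-10.6,0],"twist":[0,0,35],"jaw":1}
    - {"xyz":[-1.2,-10.6,0],"twist":[0,0,42],"jaw":1}
    - {"xyz":[-1.2,-10.6,0],"twist":[0,0,49],"jaw":1}
    - {"xyz":[-1.2,-10.6,0],"twist":[0,0,56],"jaw":1}
    - {"xyz":[-1.2,-10.6,0],"twist":[0,0,63],"jaw":1}
    - {"xyz":[-1.2,-10.6,0],"twist":[0,0,63],"jaw":1}

```text
time_s: 8.77
tool_pos: [0.553, 0.0275, 0.3622]
tool_rot: [-180.0, -0.1, 71.3]
force: [0.7, 0.5, 0.7]
grip_width: 0.0005
grasp_force: 0.0
```

Request:
servo_tool:
  plan:
    - {"xyz":[0,0,3],"twist":[0,0,0],"jaw":1}
    - {"xyz":[0,0,6],"twist":[0,0,0],"jaw":1}
    - {"xyz":[0,0,8.5],"twist":[0,0,0],"jaw":1}
    - {"xyz":[0,0,10.5],"twist":[0,0,0],"jaw":1}
    - {"xyz":[0,0,11.3],"twist":[0,0,0],"jaw":1}
    - {"xyz":[0,0,11.3],"twist":[0,0,0],"jaw":1}
    - {"xyz":[0,0,11.3],"twist":[0,0,0],"jaw":1}

```text
time_s: 9.35
tool_pos: [0.5538, 0.0263, 0.2498]
tool_rot: [180.0, -0.0, 71.5]
force: [0.1, -0.4, 0.3]
grip_width: 0.0003
grasp_force: 0.0
```

```bash
python3 - <<'E'
from h import *
c=snap("side"); p=proj(c,[.57,.08,.08]).astype(int)
im=c["img"][p[1]-50:p[1]+50,p[0]-65:p[0]+65]; cv2.imwrite("pics/s3.png",cv2.resize(im[:,:,::-1],None,fx=6,fy=6,interpolation=3))
o=env.get_obs(); print(o["tool_pos"],o["tool_rot"],o["grip_width"],o["force"])
E
```

```text
[0.55421812 0.02613422 0.25052642] [ 1.79907703e+02 -6.48966450e-02  7.14266830e+01] 0.0003789254020854211 [ 0.84792684  0.55842872 -0.30756305]
```

View pics/s3.png

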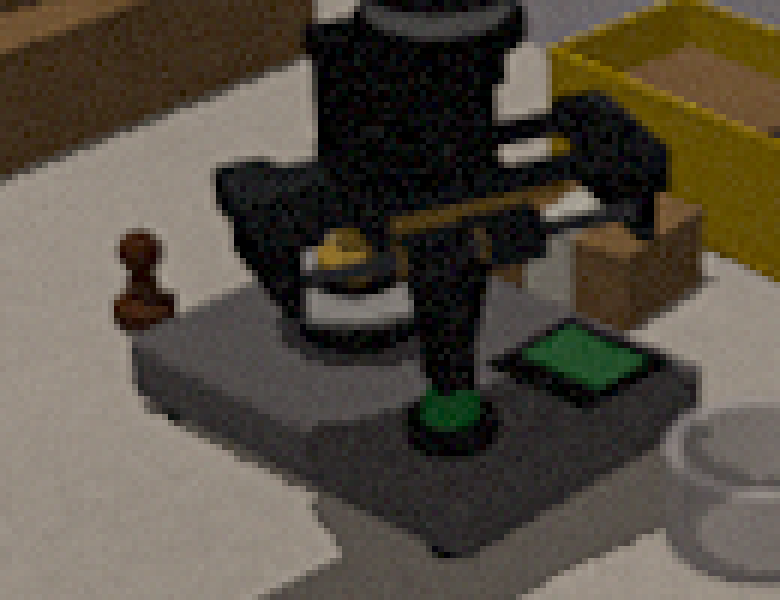

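Fingers sit right above the key (450,390), finial still standing behind. Descend slowly.

Request:
servo_tool:
  plan:
    - {"xyz":[0,0,0.2],"twist":[0,0,0],"jaw":1}
    - {"xyz":[0,0,0.4],"twist":[0,0,0],"jaw":1}
    - {"xyz":[0,0,0.6],"twist":[0,0,0],"jaw":1}
    - {"xyz":[0,0,0.8],"twist":[0,0,0],"jaw":1}
    - {"xyz":[0,0,1],"twist":[0,0,0],"jaw":1}
    - {"xyz":[0,0,1.2],"twist":[0,0,0],"jaw":1}
    - {"xyz":[0,0,1.2],"twist":[0,0,0],"jaw":1}

```text
time_s: 9.98
tool_pos: [0.5543, 0.0258, 0.2386]
tool_rot: [179.9, -0.1, 71.3]
force: [-1.2, 0.8, 7.8]
grip_width: 0.0009
grasp_force: 4.3
```

Request:
servo_tool:
  plan:
    - {"xyz":[0,0,0.1],"twist":[0,0,0],"jaw":1}
    - {"xyz":[0,0,0.1],"twist":[0,0,0],"jaw":1}
    - {"xyz":[0,0,0.1],"twist":[0,0,0],"jaw":1}

```text
time_s: 10.23
tool_pos: [0.5543, 0.0257, 0.2384]
tool_rot: [180.0, -0.1, 71.3]
force: [-3.8, -0.3, 15.3]
grip_width: 0.0003
grasp_force: 7.6
```

Request:
servo_tool:
  plan:
    - {"xyz":[0,0,0.1],"twist":[0,0,0],"jaw":1}
    - {"xyz":[0,0,0.1],"twist":[0,0,0],"jaw":1}
    - {"xyz":[0,0,0.1],"twist":[0,0,0],"jaw":1}

```text
time_s: 10.48
tool_pos: [0.5544, 0.0256, 0.2383]
tool_rot: [180.0, -0.1, 71.3]
force: [-7.2, 0.1, 21.4]
grip_width: 0.0004
grasp_force: 10.7
```

Bottomed hard (position stuck, force rising): key fully down. Lift and clear away.

Request:
servo_tool:
  plan:
    - {"xyz":[0,0,-0.5],"twist":[0,0,0],"jaw":1}
    - {"xyz":[0,0,-1.5],"twist":[0,0,0],"jaw":1}
    - {"xyz":[0,0,-4],"twist":[0,0,0],"jaw":1}
    - {"xyz":[0,0,-7.5],"twist":[0,0,0],"jaw":1}
    - {"xyz":[0,0,-11],"twist":[0,0,0],"jaw":1}
    - {"xyz":[0,0,-14],"twist":[0,0,0],"jaw":1}
    - {"xyz":[0,0,-14],"twist":[0,0,0],"jaw":1}
    - {"xyz":[0,0,-14],"twist":[0,0,0],"jaw":1}

```text
time_s: 11.15
tool_pos: [0.554, 0.0255, 0.3771]
tool_rot: [179.8, -0.1, 71.3]
force: [-0.0, 0.3, -0.4]
grip_width: 0.0003
grasp_force: 0.0
```

```bash
python3 - <<'E'
from h import *
w=snap("wrist")["img"]; c=snap("side"); p=proj(c,[.57,.08,.08]).astype(int)
im=cv2.resize(c["img"][p[1]-50:p[1]+50,p[0]-50:p[0]+50],(400,400))
cv2.imwrite("pics/f.png",np.hstack([im,cv2.resize(w,(400,400))])[:,:,::-1]); print(env.get_obs()["force"])
E
```

```text
[ 0.14949964  0.88063878 -0.51901225]
```

View pics/f.png

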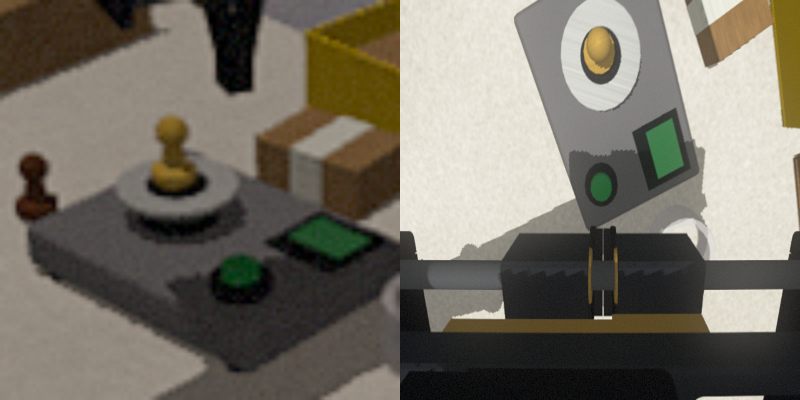

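Side crop: finial upright at (172,155) on the disc, key sprung back at (240,270), nothing else moved, arm clear.

```bash
python3 -c "
from cell import env
print(env.sign_off())"
```

```text
the job is handed in; nothing more can be done
None
```

The finial stands upright about 1 mm from the centre of the black disc. After that I pressed the green key to its stop and let it spring back. I could not see a printed label in the last pictures. The other things on the table were not touched, and the job is handed in at about 11 s.

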